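# Cross-stack the slide mailers and mist them with the pump sprayer

## Task

Lay the two loose slide mailers from the bench crosswise on top of the two that lie in the drip tray, so that each bridges both lower ones and air can pass between the two upper ones (a finger's width apart). Then mist the stack: push the sprayer's cap straight down until you feel it come up firmly against its inner stop, hold it there a moment without forcing it, and let it spring all the way back up. Do not work the sprayer before the stack is complete, and leave the lower mailers and everything else on the bench where they are.

Things in the scene. Friction and masses are not known exactly. Their poses are not given: they have to be found in the camera images.
- pump: White pump-spray bottle, 72 mm diameter, clamped in a 95 x 95 x 8 mm steel holder that is fixed to the bench; cap top 190 mm above the bench. Origin on the bench under the bottle's axis, z up; the nozzle and the drip tray lie towards its -y.
- pump_cap: Grey push cap of the sprayer: upright disc, 36 mm diameter, 18 mm high, flat top, short nozzle (11 mm thick) reaching 46 mm from the axis towards its -y. Origin at the centre of its underside, 172 mm above the bench when up. Slides straight down against a weak spring (3 N at the top, never over 7 N) to a firm rubber stop (7 N/mm); the stop's depth is hidden and differs from run to run, 6 to 19 mm.
- cap_top (a point): Centre of the flat top of the push cap, 190 mm above the bench when up. Push here with closed fingers. Bottomed on its stop, the cap must be held with at least 9 N in all for about 0.2 s (aim for 12 to 20 N); over 35 N breaks it.
- tray: Shallow square steel drip tray, 140 x 140 mm, floor 3 mm thick, rim 7 mm high, fixed to the bench in front of the nozzle. Origin on the bench under its centre, z up; the two lower mailers lie along its x.
- base_a: Lower flat slide mailer, a closed white plastic case 115 x 26 x 16 mm with a paper label on top, 60 g or so; origin at the centre of its underside, x along its 115 mm length, z up. Lies on the tray's floor, about 32 mm to the +y side of the tray's centre; the tray's two mailers are parallel, 64 mm apart centre to centre. Its top is 19 mm above the bench.
- base_b: Lower flat slide mailer, a closed white plastic case 115 x 26 x 16 mm with a paper label on top, 60 g or so; origin at the centre of its underside, x along its 115 mm length, z up. Lies on the tray's floor, about 32 mm to the -y side of the tray's centre.
- mailer_a: Loose flat slide mailer, a closed white plastic case 115 x 26 x 16 mm with a paper label on top, 60 g or so; origin at the centre of its underside, x along its 115 mm length, z up. Lies flat on the bench at the start; grasp it across its 26 mm width.
- mailer_b: Loose flat slide mailer, a closed white plastic case 115 x 26 x 16 mm with a paper label on top, 60 g or so; origin at the centre of its underside, x along its 115 mm length, z up. Lies flat on the bench at the start; grasp it across its 26 mm width.
- filter_a: A small thing that has no part in the job, to be left alone: white syringe filter disc, 28 mm in diameter, 14 mm high, lying near the pump; origin under its centre.
- filter_b: A small thing that has no part in the job, to be left alone: white syringe filter disc, 28 mm in diameter, 14 mm high, lying near the pump; origin under its centre.
- reagent: A small thing that has no part in the job, to be left alone: clear reagent bottle, 60 mm in diameter, 115 mm high; origin under its centre.
- amber_jar: A small thing that has no part in the job, to be left alone: amber jar, 48 mm in diameter, 65 mm high; origin under its centre.
- pipette: A small thing that has no part in the job, to be left alone: hand pipette lying on the bench, 300 mm long, 24 mm high; origin under it, near its middle, x towards its tip.

How it is judged:
On the way, in this order (a step that is already met when the one before it is completed fails the run):
1. both loose mailers lie crosswise (within 12 degrees) and level on both lower ones, at least 8 mm apart, let go (contact force between each of mailer_a, mailer_b and base_a above 0.03 N and contact force between each of mailer_a, mailer_b and base_b above 0.03 N and angle between the x axis of each of mailer_a, mailer_b and the x axis of base_a, either way round above 1.35 rad and angle between the x axis of each of mailer_a, mailer_b and the x axis of base_b, either way round above 1.35 rad and angle between each of mailer_a, mailer_b's own z axis and vertical below 0.06 rad and linear speed of each of mailer_a, mailer_b below 0.02 m/s and contact force between the fingers and mailer_a below 0.01 N and z of each of mailer_a, mailer_b in the frame of tray above 0.016 m and contact force between the fingers and mailer_b below 0.01 N and (y of mailer_b in the frame of mailer_a above 0.034 m or y of mailer_b in the frame of mailer_a below -0.034 m)), for 0.2 s.
2. the cap is pushed against its inner stop with at least 9 N (z of cap_top in the frame of pump below 0.185 m and contact force between any of the fingers, the arm and pump_cap above 9 N), for 0.15 s.
3. the cap has sprung back up (z of cap_top in the frame of pump above 0.188 m), for 0.1 s.
At the end, for the whole second after the job is handed in: Both upper mailers lie at rest and level, each touching both lower mailers, crosswise to them within 12 degrees, at least 8 mm apart; the lower mailers are within 15 mm of where they started; the cap is fully up (within 2 mm) (all of step 1 and z of cap_top in the frame of pump above 0.188 m and distance of each of base_a, base_b from where it was at the start of the episode below 0.015 m).
It fails at once if the sprayer worked (cap lowered more than 5 mm) while a loose mailer is not on the stack (z of cap_top in the frame of pump below 0.185 m and (z of any of mailer_a, mailer_b in the frame of tray below 0.014 m or horizontal distance between any of mailer_a, mailer_b and tray above 0.09 m)).
It fails at once if the cap forced with more than 35 N (contact force between any of the fingers, the arm and pump_cap above 35 N).
It fails at once if a lower mailer moved more than 20 mm (distance of any of base_a, base_b from where it was at the start of the episode above 0.02 m).
It fails at once if a bystander moved more than 30 mm or tipped (angle between any of reagent, amber_jar's own z axis and vertical above 0.5 rad or distance of any of filter_a, filter_b, reagent, amber_jar, pipette from where it was at the start of the episode above 0.03 m).
It also fails if it takes over 58 s, if anything falls off the work surface, if the arm or the gripper's body presses on something with over 40 N, if the wrist force passes 120 N, or if a joint passes its speed limit or range.

## Robot

A 7-joint arm with a two-finger parallel gripper is mounted at the origin on the work surface. World frame = base frame: x ahead of the robot, y to its left, z up, the work surface at z = 0. Lengths are in m, angles in rad, forces in N, time in s.
With the tool pointing down it reaches from about 0.4 to 0.85 m from the base axis. Payload 10.4 kg.
Tool frame: the origin (TCP) lies on the front face of the gripper's body, between the roots of the fingers; the fingertips stand 73 mm ahead of it and the grasp point (between the pads) lies 54 mm ahead of it; z points along the fingers, y is the direction in which the jaws open and shut (so a half turn about z gives the same grasp; the last joint's range is limited). The gripper opens to 85 mm and grips with 20 to 120 N. Pads are 22 mm wide; open, the fingers measure 114 mm over their backs; the gripper's body (76 mm by 85 mm) begins 54 mm behind the grasp point. The pads swing forward as they close: fully open they stand 13 mm farther back than shut.
Start: joints at [1.114, 0.332, -0.065, 1.46, 0.022, 1.35, -0.088], TCP at [0.263, -0.567, 0.304] pointing down, gripper open.
Joint ranges: [-2.6, 2.6], [-0.5, 2.12], [-1.47, 1.34], [0.16, 2.42], [-1.27, 4.41], [0.06, 2.06], [-2.6, 2.6]. Speed limits (rad/s): [2.22, 2.22, 2.79, 2.79, 3.14, 3.14, 3.14].

## Interface

Orientations are given as a unit quaternion [w, x, y, z].
In Python, from bench import manip, grip, snapshot, recognise, regions_of gives the robot as it stands. Calls block until the motion is done:
- manip.movep(position, orientation): joint-space move of the TCP to a pose.
- manip.move_linear(position, rot=None, feed=0.15, guard=None): straight line of the TCP; rot=None keeps the orientation; feed is the mean speed in m/s. With guard (N) it stops when the force on the tool has changed by that much, and returns True; else False.
- manip.move_joints(angles): joint-space move.
- grip(opening, force=None): finger opening in m; force is the grip in N (None keeps the last); returns when the fingers have stopped.
- manip.sleep(seconds).
- manip.ik(position, orientation): joint angles nearest the present ones, or None.
- manip.sense(): the state.
- snapshot(name): name is "scene" or "top"; returns a dict with "color" (384x512x3 uint8, blue, green, red), "depth" (384x512 float32, m along the optical axis (not along the pixel's ray), 0 where there is no reading), "K" (3x3 intrinsics, pixels), "R" (3x3) and "t" (3): a world point X has camera coordinates R X + t. Camera axes: x right, y down, z forward; pixel columns grow to the right and rows downward; lengths in m; the calibration is good to about 2 mm. A picture is of the moment at which its call begins.
A pose or a line that the arm cannot do raises manip.Unreachable and nothing moves.
- manip.job_done(): hands the job in, once; it reports no verdict.
Trained networks look in the newest picture that a camera, given by its name, has taken for a name from the list of things; names that differ only in an ending like _2 or _b are one class to them, and where a whole thing is asked for, a point or a joint stands for the part that bears it (a point fixed in the world has none). Each returns a list of dicts, best first, with "p" (0 to 1); they miss things now and then, are a little off and sometimes report something else, mostly with a low value. They report only what shows in the picture. A call takes as long as a camera call.
- recognise(camera, label): "extent" ([left, top, right, bottom] in pixels, round what is visible of it).
- regions_of(camera, label): "mask" (384x512 bool, what is visible of it) and "extent" ([left, top, right, bottom] in pixels, round what is visible of it).
The state is a dict: "time_s": time; "joint_positions": joint angles; "dq": joint speeds; "tau": joint torques, N m; "tool_pos": TCP position; "orientation": TCP orientation; "ft_force": force on the tool from outside, world axes, zero at the start; "torque": the same for the moment, N m; "gripper_width": finger opening in m.
Only numpy, scipy, OpenCV 4.12 (cv2) and the standard library are available. Lean on these libraries where they do the work, as an engineer would, in place of code of your own. Each camera call takes 0.05 s, during which the arm holds its last target. There are 200 camera calls.

## Working session

There is one attempt and no reset: what is moved stays moved. The work goes in short steps, each a Python script; the robot and the scene stay as the last script left them, time stands still between calls to the robot, and variables do not carry over. Pictures are saved under pics/ and viewed, about 8 in all and at most 12, crops included, and the job is handed in when it is done.

```bash
ls; mkdir -p pics
cat > h.py <<'E'
import numpy as np, cv2
from bench import manip, grip, snapshot, recognise, regions_of
def pts(s, mask=None):
    d=s["depth"]; v,u=np.nonzero((d>0) if mask is None else (d>0)&mask)
    z=d[v,u]; K=s["K"]
    c=np.stack([(u-K[0,2])/K[0,0]*z,(v-K[1,2])/K[1,1]*z,z],1)
    return (c-s["t"])@s["R"]
E
python3 - <<'E'
from h import *
S={}
for n in ("scene","top"):
    s=snapshot(n); S[n]=s; cv2.imwrite(f"pics/{n}0.png",s["color"])
    print(n,"cam at",-s["R"].T@s["t"],"t",manip.sense()["time_s"])
    for l in ("mailer_a","pump_cap","pump","tray","filter_a","reagent","amber_jar","pipette"):
        for r in regions_of(n,l):
            if r["p"]<.3: continue
            P=pts(s,r["mask"])
            if len(P)<5: continue
            zt=np.percentile(P[:,2],90); T=P[P[:,2]>zt-.006]
            rc=cv2.minAreaRect((T[:,:2]*1000).astype(np.float32))
            print(l,round(r["p"],2),np.round(r["extent"]),"z",round(zt,3),"rect",np.round(rc[0]),np.round(rc[1]),round(rc[2]))
print(manip.sense())
E
```

```text
pics
scene cam at [1.09853277 0.90444394 0.898489  ] t 0.05
mailer_a 0.82 [172. 185. 206. 206.] z 0.02 rect [ 598. -290.] [112.  34.] 7
mailer_a 0.76 [210. 167. 237. 186.] z 0.02 rect [ 451. -306.] [120.  32.] 17
pump_cap 0.67 [308. 228. 330. 252.] z 0.193 rect [519. 274.] [58. 31.] 72
pump 0.61 [288. 227. 344. 312.] z 0.177 rect [526. 274.] [36. 62.] 19
tray 0.81 [239. 226. 311. 269.] z 0.009 rect [510.  82.] [145. 143.] 88
filter_a 0.43 [276. 297. 289. 308.] z 0.013 rect [624. 258.] [21. 21.] 19
reagent 0.86 [326. 318. 357. 364.] z 0.11 rect [600. 453.] [25. 25.] 29
reagent 0.45 [261. 239. 305. 261.] z 0.023 rect [509. 114.] [ 30. 115.] 87
amber_jar 0.89 [393. 269. 414. 301.] z 0.067 rect [349. 410.] [46. 41.] 42
pipette 0.72 [397. 271. 413. 302.] z 0.067 rect [350. 409.] [46. 38.] 41
pipette 0.54 [159. 148. 208. 175.] z 0.024 rect [ 528. -477.] [225.  38.] 8
top cam at [ 0.24616457 -0.02192585  1.43969139] t 0.5
mailer_a 0.93 [340. 152. 350. 189.] z 0.022 rect [ 594. -291.] [115.  27.] 6
mailer_a 0.55 [340. 202. 358. 239.] z 0.021 rect [ 445. -307.] [116.  27.] 16
pump_cap 0.71 [1
[... 568 characters left out ...]
{'time_s': 0.9, 'joint_positions': array([ 1.11442087,  0.33214974, -0.06468971,  1.46007608,  0.02162263,
        1.34991377, -0.08850549]), 'dq': array([ 0.00020132, -0.00164828,  0.00048813, -0.00141179,  0.0012681 ,
        0.00043833, -0.00022837]), 'tau': array([ 5.11835133e-04, -6.25220060e+01,  4.94909682e-02, -3.91831219e+01,
        1.66253163e-02,  1.78400504e-03, -5.98911947e-05]), 'tool_pos': array([ 0.26269956, -0.56713044,  0.30398035]), 'orientation': array([7.31000961e-05, 9.76572719e-01, 2.15187638e-01, 1.39738243e-05]), 'ft_force': array([ 0.14856326, -0.16917988,  0.37774931]), 'torque': array([ 0.01370539, -0.04388241, -0.03243813]), 'gripper_width': 0.08542890618385413}
```

Run:
```python
from h import *
s=snapshot("top"); P=pts(s)
cv2.imwrite("pics/top1.png",cv2.resize(s["color"][130:270,70:440],(777,294),interpolation=cv2.INTER_CUBIC))
Z=P[:,2]
def near(c,r,lo,hi): return P[(np.hypot(P[:,0]-c[0],P[:,1]-c[1])<r)&(Z>lo)&(Z<hi)]
T=near((.508,.081),.09,.0145,.03); print("zT",np.percentile(T[:,2],[5,50,95]))
for nm,q in (("far",T[T[:,1]>.081]),("near",T[T[:,1]<.081])):
    rc=cv2.minAreaRect((q[:,:2]*1000).astype(np.float32)); print(nm,np.round(rc[0],1),np.round(rc[1]),rc[2])
for nm in ("top","scene"):
    if nm=="scene":
        s=snapshot("scene"); P=pts(s); Z=P[:,2]
    C=near((.516,.275),.08,.18,.21)
    print(nm,"cap pts",len(C)); print(np.round(C*1000)[:, :].astype(int).tolist()[::2])
```

```text
zT [0.01622398 0.02053976 0.02583096]
far [506.3 112. ] [ 27. 117.] 85.78872680664062
near [500.   49.7] [ 26. 126.] 86.9173355102539
top cap pts 205
[[535, 289, 195], [534, 283, 196], [536, 279, 190], [532, 292, 194], [532, 286, 193], [534, 282, 188], [532, 275, 195], [531, 299, 185], [531, 293, 188], [530, 287, 191], [530, 281, 194], [530, 276, 193], [530, 271, 192], [528, 295, 187], [529, 291, 186], [527, 284, 192], [527, 278, 193], [528, 274, 189], [529, 270, 184], [525, 297, 190], [524, 291, 194], [525, 286, 191], [525, 281, 192], [525, 276, 191], [524, 269, 197], [523, 301, 186], [522, 294, 190], [522, 289, 189], [522, 284, 191], [523, 279, 189], [522, 273, 191], [522, 267, 193], [524, 264, 183], [524, 258, 186], [523, 252, 189], [518, 298, 194], [519, 294, 190], [520, 289, 190], [519, 283, 191], [519, 277, 195], [520, 274, 187], [519, 267, 195], [521, 264, 185], [521, 258, 186], [520, 252, 191], [520, 247, 191], [521, 242, 186], [516, 302, 190], [517, 297, 188], [517, 292, 189], [517, 286, 190], [517, 281, 190], [516, 274, 196], [517, 270, 191], [517, 265, 192], [517, 257, 190
[... 1922 characters left out ...]
1], [515, 301, 194], [538, 279, 187], [538, 287, 192], [534, 289, 192], [531, 292, 192], [525, 292, 190], [522, 296, 191], [519, 299, 191], [515, 302, 192], [536, 278, 182], [538, 287, 190], [537, 292, 193], [530, 292, 189], [527, 295, 190], [525, 299, 191], [522, 302, 192], [514, 301, 188], [538, 287, 187], [536, 292, 189], [534, 296, 191], [530, 298, 191], [526, 301, 190], [522, 303, 189], [515, 302, 185], [538, 287, 184], [536, 291, 185], [536, 298, 190], [531, 300, 189], [528, 303, 189], [520, 302, 185], [515, 302, 183], [535, 291, 182], [533, 295, 184], [530, 299, 185], [528, 304, 187], [521, 302, 183], [537, 293, 181], [533, 296, 182], [528, 297, 180], [526, 302, 182], [521, 303, 180]]
```

View pics/top1.png

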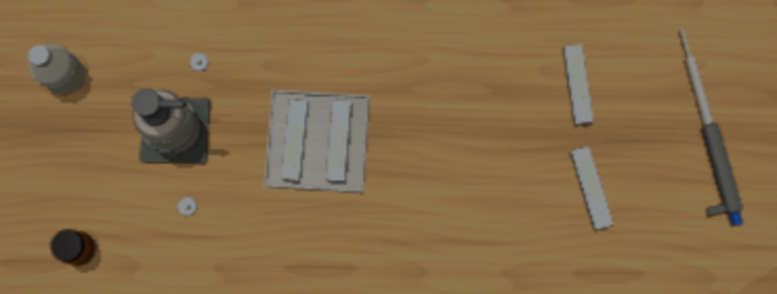

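View pics/scene0.png

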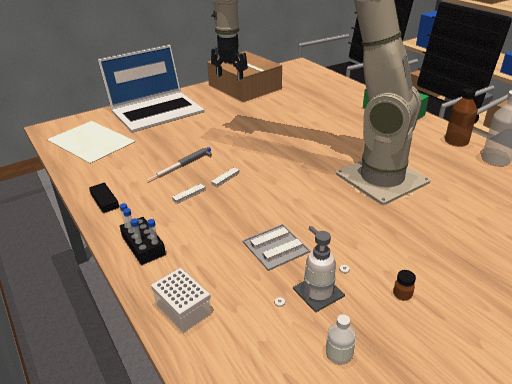

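The pump is at about (520, 286) mm with its nozzle towards the tray, and the tray's long axis is yawed about -3.5°. In the top crop the loose mailers are at px (578,85) and (591,188), yawed +6° and +16°. I'll check IK, then pick the first one.

```bash
cat >> h.py <<'E'
def q(deg):
    a=np.radians(deg)/2; return np.array([0,np.cos(a),np.sin(a),0])
TY=-3.5; TC=np.array([.507,.081])
ex=np.array([np.cos(np.radians(TY)),np.sin(np.radians(TY))])
def st(m): 
    s=manip.sense(); print(m,"t",round(s["time_s"],2),"pos",np.round(s["tool_pos"],4),"F",np.round(s["ft_force"],1),"w",round(s["gripper_width"],4),"q",np.round(s["joint_positions"],2))
def pick(xy,yaw):
    grip(.06,40)
    manip.movep([*xy,.16],q(yaw)); st("above")
    print("hit",manip.move_linear([*xy,.077],feed=.12,guard=8)); st("down")
    grip(.0,40); st("gripped")
    manip.move_linear([*xy,.2],feed=.25); st("lift")
def place(d,yaw):
    xy=TC+d*ex
    manip.movep([*xy,.2],q(yaw))
    manip.move_linear([*xy,.112],feed=.2); st("over")
    print("hit",manip.move_linear([*xy,.094],feed=.03,guard=3)); st("set")
    grip(.042); st("open")
    manip.move_linear([*xy,.22],feed=.2); st("up")
E
python3 - <<'E'
from h import *
for nm,xy,ys in (("m1",(.596,-.2905),(6.5,-173.5)),("m2",(.448,-.3065),(16,-164)),("p",TC,(86.5,-93.5)),("cap",(.52,.286),(86.5,-93.5,0,-3.5))):
    for y in ys:
        for z in (.08,.2):
            r=manip.ik([*xy,z+(.19 if nm=="cap" else 0)],q(y)); print(nm,y,z,None if r is None else np.round(r,2))
E
```

```text
m1 6.5 0.08 [ 0.55  0.62 -0.23  1.55  0.16  0.99 -1.18]
m1 6.5 0.2 [ 0.56  0.5  -0.24  1.47  0.12  1.2  -1.16]
m1 -173.5 0.08 [ 0.81  0.69 -0.58  1.53  0.42  1.05  1.8 ]
m1 -173.5 0.2 [ 0.82  0.56 -0.61  1.45  0.33  1.24  1.86]
m2 16 0.08 [ 0.72  0.41 -0.24  1.88  0.12  0.87 -0.87]
m2 16 0.2 [ 0.73  0.25 -0.24  1.8   0.07  1.1  -0.83]
m2 -164 0.08 [ 1.01  0.46 -0.58  1.87  0.32  0.9   2.13]
m2 -164 0.2 [ 1.03  0.29 -0.59  1.78  0.18  1.12  2.23]
p 86.5 0.08 [ 0.53  0.52 -0.92  1.93  0.51  0.94 -0.69]
p 86.5 0.2 [ 0.55  0.3  -0.9   1.84  0.26  1.12 -0.5 ]
p -93.5 0.08 [ 0.75  0.74 -1.25  1.92  0.8   1.1   2.25]
p -93.5 0.2 [ 0.79  0.44 -1.23  1.83  0.45  1.19  2.49]
cap 86.5 0.08 [ 0.35  0.64 -1.33  1.55  0.63  1.44 -1.07]
cap 86.5 0.2 [ 0.23  0.43 -1.11  1.37  0.38  1.58 -0.9 ]
cap -93.5 0.08 [ 0.32  0.59 -1.24  1.55  0.56  1.41  2.12]
cap -93.5 0.2 [ 0.29  0.49 -1.24  1.36  0.46  1.61  2.19]
cap 0 0.08 [ 0.14  0.43 -0.93  1.56  0.35  1.33 -2.4 ]
cap 0 0.2 [ 0.24  0.43 -1.12  1.36  0.39  1.58 -2.41]
cap -3.5 0.08 [ 0.18  0.45 -0.98  1.56  0.38  1.34 -2.48]
cap -3.5 0.2 [ 0.24  0.43 -1.13  1.36  0.39  1.58 -2.48]
```

Run:
```python
from h import *
pick((.596,-.2905),6.5)
s=snapshot("scene"); cv2.imwrite("pics/grip1.png",cv2.resize(s["color"][60:260,130:330],(600,600),interpolation=cv2.INTER_CUBIC))
```

```text
above t 3.05 pos [ 0.5954 -0.2921  0.1604] F [-0.7 -0.   0.8] w 0.06 q [ 0.56  0.53 -0.24  1.5   0.13  1.13 -1.16]
hit False
down t 3.89 pos [ 0.5965 -0.2907  0.0778] F [-0.3  1.1 -0.2] w 0.0598 q [ 0.55  0.62 -0.23  1.55  0.16  0.98 -1.18]
gripped t 4.3 pos [ 0.5965 -0.2907  0.078 ] F [-1.8  0.1  5.2] w 0.0251 q [ 0.55  0.62 -0.23  1.55  0.16  0.98 -1.18]
lift t 4.94 pos [ 0.5957 -0.2904  0.1998] F [ 0.2 -0.1 -1.3] w 0.025 q [ 0.56  0.5  -0.24  1.47  0.12  1.2  -1.16]
```

View pics/grip1.png

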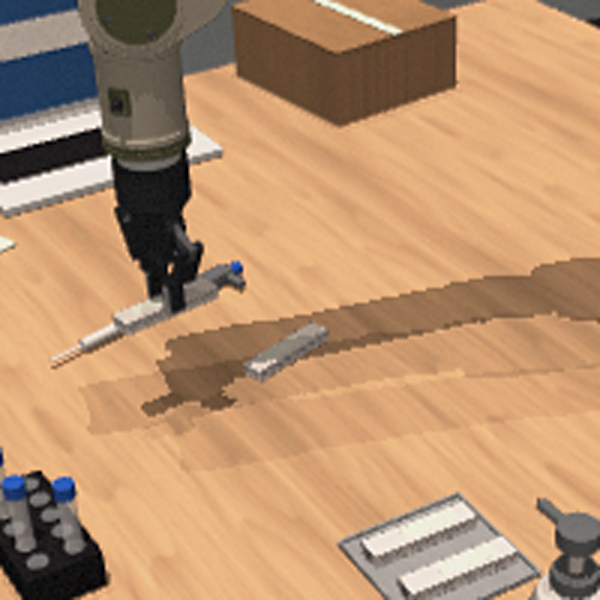

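The mailer is held level in the fingers at crop px (165,305). Next I'll place it.

Run:
```python
from h import *
place(.028,86.5)
pick((.448,-.3065),16)
s=snapshot("top"); cv2.imwrite("pics/pl1.png",cv2.resize(s["color"][150:250,100:250],(750,500),interpolation=cv2.INTER_CUBIC))
P=pts(s); Z=P[:,2]; T=P[(np.hypot(P[:,0]-TC[0],P[:,1]-TC[1])<.1)&(Z>.028)&(Z<.05)]
rc=cv2.minAreaRect((T[:,:2]*1000).astype(np.float32)); print(np.round(rc[0],1),np.round(rc[1]),rc[2],np.median(T[:,2]))
```

```text
over t 6.98 pos [0.5355 0.0791 0.1126] F [-0.2 -0.2  0.9] w 0.0245 q [ 0.31  0.42 -0.63  1.85  0.3   0.96 -0.52]
hit True
set t 7.5 pos [0.5351 0.0792 0.097 ] F [-1.4 -0.9  6.5] w 0.0246 q [ 0.3   0.44 -0.62  1.86  0.32  0.94 -0.53]
open t 7.81 pos [0.5345 0.079  0.0963] F [ 0.2  0.3 -0.3] w 0.0419 q [ 0.3   0.44 -0.62  1.86  0.32  0.94 -0.53]
up t 8.57 pos [0.5344 0.079  0.2189] F [-0.6  0.3 -0.9] w 0.0418 q [ 0.36  0.28 -0.68  1.76  0.19  1.16 -0.44]
above t 10.38 pos [ 0.4491 -0.3049  0.1602] F [-0.4  0.1  0.6] w 0.0599 q [ 0.84  0.31 -0.38  1.83  0.13  1.03 -0.88]
hit False
down t 11.22 pos [ 0.4485 -0.3066  0.0777] F [0.4 0.6 0.4] w 0.0601 q [ 0.82  0.42 -0.36  1.88  0.19  0.87 -0.92]
gripped t 11.62 pos [ 0.4484 -0.3068  0.0778] F [-1.3  0.4  5.7] w 0.0247 q [ 0.82  0.42 -0.36  1.88  0.19  0.87 -0.92]
lift t 12.27 pos [ 0.4477 -0.3064  0.1997] F [-0.4  0.2 -1. ] w 0.0249 q [ 0.86  0.26 -0.39  1.79  0.11  1.11 -0.86]
[499.7  81.3] [116.  94.] 87.02526092529297 0.0365240572159859
```

View pics/pl1.png

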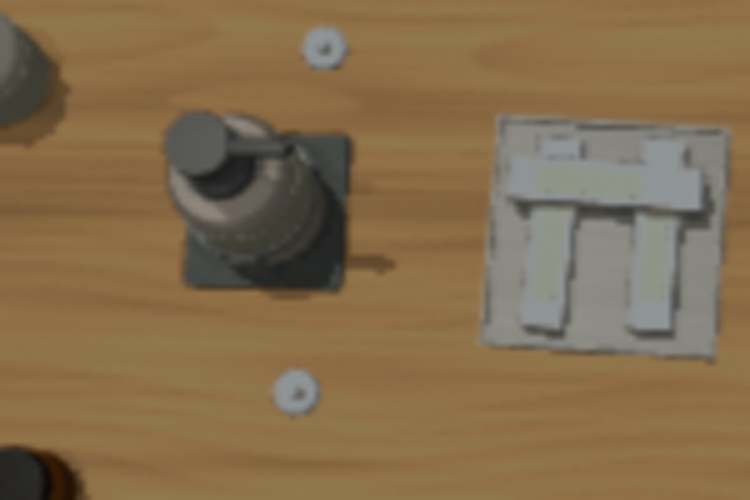

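The first mailer lies crosswise on both bases, at crop px (605,183). Placing the second.

Run:
```python
from h import *
place(-.028,86.5)
grip(0,40)
manip.movep([.52,.26,.34],q(86.5)); st("by cap")
manip.move_linear([.40,.0,.34],feed=.3)
s=snapshot("top"); cv2.imwrite("pics/pl2.png",cv2.resize(s["color"][150:250,100:250],(750,500),interpolation=cv2.INTER_CUBIC))
s=snapshot("scene"); cv2.imwrite("pics/pl2s.png",cv2.resize(s["color"][200:320,220:370],(750,600),interpolation=cv2.INTER_CUBIC))
P=pts(s); Z=P[:,2]; T=P[(np.hypot(P[:,0]-TC[0],P[:,1]-TC[1])<.1)&(Z>.03)&(Z<.06)]
print(np.percentile(T[:,2],[5,50,95]))
```

```text
over t 14.36 pos [0.4795 0.0826 0.1126] F [0.3 0.7 0.2] w 0.0249 q [ 0.48  0.36 -0.84  1.98  0.33  0.94 -0.58]
hit True
set t 14.88 pos [0.4791 0.0825 0.0968] F [-0.6 -0.3  7. ] w 0.025 q [ 0.47  0.38 -0.82  1.99  0.35  0.91 -0.6 ]
open t 15.18 pos [0.4786 0.0824 0.0964] F [-0.3 -0.1  0.4] w 0.0419 q [ 0.47  0.38 -0.82  2.    0.35  0.91 -0.6 ]
up t 15.95 pos [0.4786 0.0824 0.219 ] F [ 0.2 -0.7  0.1] w 0.0419 q [ 0.57  0.19 -0.9   1.89  0.17  1.14 -0.45]
by cap t 17.3 pos [0.5202 0.2586 0.3389] F [-0.5 -0.1 -0.6] w 0.0006 q [ 0.23  0.37 -0.98  1.49  0.3   1.45 -0.82]
[0.031634   0.03649623 0.03998551]
```

View pics/pl2.png

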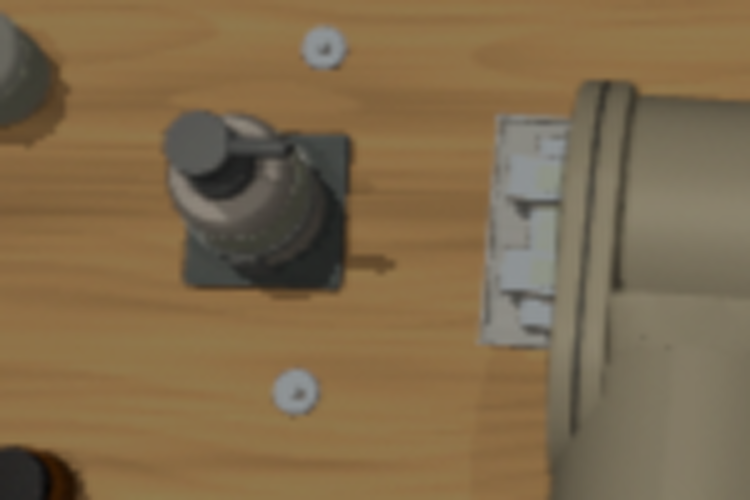

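View pics/pl2s.png

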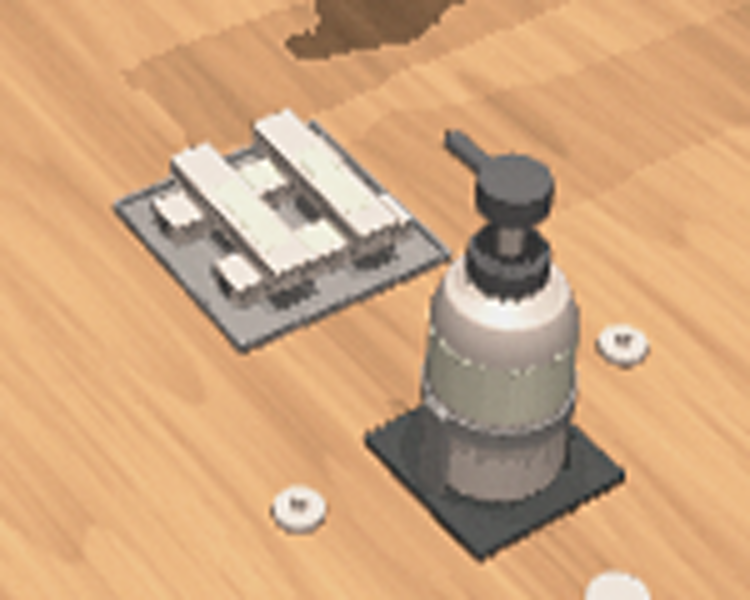

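Both upper mailers are level and crosswise with a clear gap, at scene-crop px (240,210) and (325,170), and the cap is up. Next I'll press it in small steps while reading the force.

Run:
```python
from h import *
c=(.520,.287)
manip.movep([*c,.31],q(86.5)); manip.move_linear([*c,.272],feed=.1); manip.sleep(.1)
def fz(n=4):
    a=[]
    for _ in range(n): a.append(manip.sense()["ft_force"][2]); manip.sleep(.02)
    return np.mean(a)
b=fz(8); st("start"); z=.272; log=[]
while z>.237:
    f=fz()-b; log.append((round(z*1000,1),round(manip.sense()["tool_pos"][2]*1000,1),round(f,1)))
    if f>13: break
    z-=.001 if f<7.5 else .0005
    manip.move_linear([*c,z],feed=.02)
print(log)
h=[]
for _ in range(8): manip.sleep(.05); h.append(round(manip.sense()["ft_force"][2]-b,1))
print("hold",h); st("hold")
if max(h)>11:
    manip.move_linear([*c,.285],feed=.06); st("released")
```

```text
start t 20.47 pos [0.5201 0.2872 0.2725] F [ 0.3 -0.3  0.9] w -0.0001 q [ 0.32  0.6  -1.26  1.54  0.57  1.42 -1.04]
[(272.0, np.float64(272.4), np.float64(0.1)), (271.0, np.float64(271.0), np.float64(-0.2)), (270.0, np.float64(270.0), np.float64(-0.1)), (269.0, np.float64(269.0), np.float64(-0.4)), (268.0, np.float64(268.0), np.float64(-0.1)), (267.0, np.float64(267.0), np.float64(-0.0)), (266.0, np.float64(266.0), np.float64(-0.5)), (265.0, np.float64(265.0), np.float64(-0.2)), (264.0, np.float64(264.0), np.float64(0.1)), (263.0, np.float64(263.0), np.float64(-0.2)), (262.0, np.float64(262.2), np.float64(2.6)), (261.0, np.float64(261.0), np.float64(2.6)), (260.0, np.float64(260.0), np.float64(2.9)), (259.0, np.float64(259.0), np.float64(3.1)), (258.0, np.float64(258.0), np.float64(3.2)), (257.0, np.float64(257.0), np.float64(4.0)), (256.0, np.float64(256.0), np.float64(4.1)), (255.0, np.float64(255.0), np.float64(3.5)), (254.0, np.float64(254.0), np.float64(3.7)), (253.0, np.float64(253.0), np.float64(4.4)), (252.0, np.float64(252.1), np.float64(4.2)), (251.0, np.float64(251.4), np.float64(7.7)), (250.5, np.float64(251.1), np.float64(9.8)), (250.0, np.float64(250.8), np.float64(11.3)), (249.5, np.float64(250.5), np.float64(13.5))]
hold [np.float64(12.9), np.float64(13.1), np.float64(13.7), np.float64(13.1), np.float64(13.6), np.float64(14.0), np.float64(12.7), np.float64(13.6)]
hold t 28.53 pos [0.52   0.2871 0.2506] F [-2.6 -2.6 13.9] w 0.0 q [ 0.32  0.62 -1.25  1.57  0.59  1.38 -1.05]
released t 29.27 pos [0.5199 0.2868 0.2846] F [-1.   0.1 -0.1] w -0.0003 q [ 0.33  0.59 -1.27  1.53  0.56  1.44 -1.03]
```

The stop came about 11 mm down. The cap was held at about 13.4 N for 0.4 s and then released. One last look before handing in.

Run:
```python
from h import *
manip.move_linear([.52,.287,.34],feed=.15); manip.movep([.45,-.2,.34],q(45)); manip.sleep(.2); st("clear")
s=snapshot("scene"); cv2.imwrite("pics/end.png",cv2.resize(s["color"][200:320,220:370],(750,600),interpolation=cv2.INTER_CUBIC))
s=snapshot("top"); P=pts(s); Z=P[:,2]
C=P[(np.hypot(P[:,0]-.52,P[:,1]-.287)<.013)]; print("cap z",np.median(C[:,2]))
T=P[(np.hypot(P[:,0]-TC[0],P[:,1]-TC[1])<.1)&(Z>.029)&(Z<.05)]
u=(T[:,:2]-TC)@ex
for k in (u>0,u<0):
    c=np.median(T[k][:,:2],0); Q=T[k][np.abs(u[k]-np.median(u[k]))<.017]
    rc=cv2.minAreaRect((Q[:,:2]*1000).astype(np.float32)); print(np.round(rc[0],1),np.round(rc[1]),rc[2],np.median(Q[:,2]))
```

```text
clear t 31.78 pos [ 0.4504 -0.1993  0.3398] F [-0.9 -0.1  0.4] w -0.0001 q [ 0.98  0.06 -0.67  1.72  0.04  1.38 -0.49]
cap z 0.19155573706773377
[531.5  79.4] [116.  31.] 87.96046447753906 0.03630276187284748
[477.4  80.8] [115.  27.] 86.54425048828125 0.03668047210954619
```

View pics/end.png

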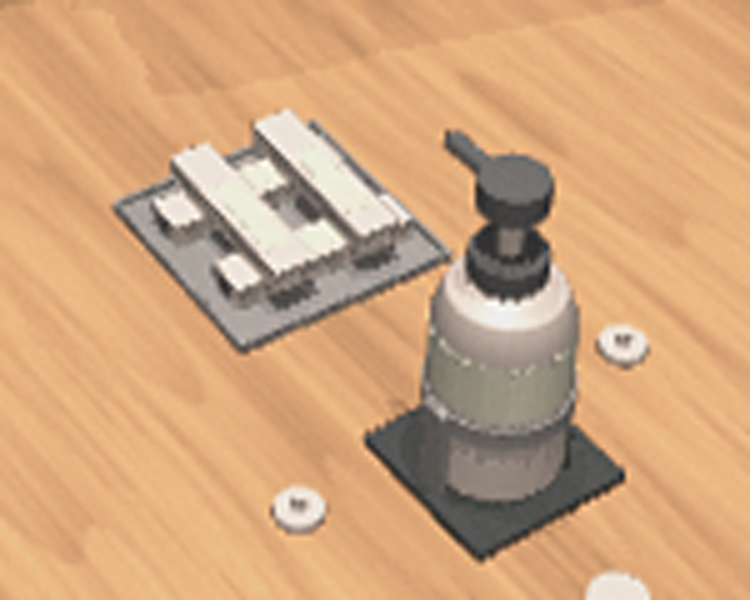

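The stack is unchanged, the cap at px (515,190) is fully up, and the filters haven't moved.

```bash
python3 -c "
from h import *
manip.job_done()"
```

```text
the job is handed in; nothing more can be done
```

I laid both loose mailers crosswise on the two lower ones, then misted the stack and handed the job in. The robot's clock read about 32 s at my last check, inside the 58 s limit. No verdict is reported.

- **Stack:** in the last picture the upper mailers are about 54 mm apart centre to centre, a gap of about 28 mm. That is wider than a finger, because the gripper needed room to let go of the second one. They lie within about 2° of square to the lower mailers. Their tops read 36–37 mm, against 35 mm expected, which is within the camera's error.
- **Sprayer:** I pressed the cap only after the stack was complete. It met its stop about 11 mm down, and I held it at 13–14 N for 0.4 s before letting go. The cap top then read 191.6 mm, against 190 mm when fully up.
- **Everything else:** the lower mailers and both filter discs look unmoved in the pictures. I did not measure the lower mailers again after stacking, and I did not check the reagent bottle, amber jar and pipette at the end. The arm made no unexpected contacts.

No check failed. The only disagreement was that the two cameras differed by 3–6 mm on some starting positions, so I mostly used values in between.

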